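# Change a spark stand over from reference discs to a bearing ball

### The arm

A 6-joint arm with a two-finger parallel gripper is mounted at the origin on the work surface. World frame = base frame: x ahead of the robot, y to its left, z up, the work surface at z = 0. Lengths are in m, angles in rad, forces in N, time in s.
With the tool pointing down it reaches from about 0.3 to 1 m from the base axis. Payload 5.1 kg.
Tool frame: the origin (TCP) lies midway between the tips of the shut fingers; the grasp point (between the pads) lies 19 mm behind it; x points along the fingers, z is the direction in which the jaws open and shut, and the axes are right-handed (so a half turn about x gives the same grasp; the last joint's range is limited). The gripper opens to 95 mm and grips with 3 to 60 N. Pads are 20 mm wide; open, the fingers measure 119 mm over their backs; the gripper's body (75 mm by 180 mm) begins 59 mm behind the grasp point.
Start: joints at [1.199, 0.124, 1.65, -0, 1.367, -0.083], TCP at [0.185, 0.623, 0.215] pointing down, gripper open.
Joint ranges: [-2.61, 2.61], [-1.02, 2.33], [0.03, 2.71], [-1.35, 4.49], [0.32, 2.68], [-2.91, 2.91]. Speed limits (rad/s): [2.57, 2.57, 3.14, 3.14, 3.14, 3.14].

### API

Orientations are given as a 3x3 rotation matrix whose columns are the frame's x, y, z axes.
In Python, from bench import manip, ik, vision gives the robot as it stands. Calls block until the motion is done:
- manip.reach(position, orientation): joint-space move of the TCP to a pose.
- manip.movel(position, rot=None, max_speed=0.15, max_force=None): straight line of the TCP; rot=None keeps the orientation; max_speed is the mean speed in m/s. With max_force (N) it stops when the force on the tool has changed by that much, and returns True; else False.
- manip.movej(angles): joint-space move.
- manip.grip(opening, squeeze=None): finger opening in m; squeeze is the grip in N (None keeps the last); returns when the fingers have stopped.
- manip.dwell(seconds).
- ik(position, orientation): joint angles nearest the present ones, or None.
- vision.read_camera(name): name is "scene" or "top"; returns the picture (420x560x3 uint8, red, green, blue); there is no depth.
- vision.camera_params(name): a dict with "fx", "fy", "cx", "cy" (pixels), "k1" (the pictures are not rectified: a ray, as slopes to the right and down, at radius r is drawn at 1 + k1 r^2 times it, then the intrinsics apply), "extrinsics" (4x4, takes a point from world to camera coordinates). Camera axes: x right, y down, z forward; pixel columns grow to the right and rows downward; lengths in m; the calibration is good to about 2 mm. A picture is of the moment at which its call begins. camera_params takes no time and is no camera call.
A pose or a line that the arm cannot do raises manip.IKError and nothing moves.
- manip.sign_off(): hands the job in, once; it reports no verdict.
Readings, each from a call of its own:
- manip.current_clock(): time.
- manip.current_qpos(): joint angles.
- manip.current_qd(): joint speeds.
- manip.current_tau(): joint torques, N m.
- manip.current_tcp_pos(): TCP position.
- manip.current_tcp_rot(): TCP orientation.
- manip.current_force(): force on the tool from outside, world axes, zero at the start.
- manip.current_ft_torque(): the same for the moment, N m.
- manip.current_gripper_width(): finger opening in m.
Only numpy, scipy, OpenCV 4.12 (cv2) and the standard library are available. Lean on these libraries where they do the work, as an engineer would, in place of code of your own. Each camera call takes 0.05 s, during which the arm holds its last target.

### The job

The calibration is finished and a bearing ball is next on the spark stand. Take the small disc off the stand and take the stack apart, laying each of the three metal reference discs flat in the open round case of its own size (small, medium, large); lay the white adapter ring flat on the stand, centred over the spark hole, and rest the steel ball in the adapter's bore. Set things down gently, without dropping them or tipping a disc over.

Things in the scene. Friction and masses are not known exactly. Their poses are not given: they have to be found in the camera images.
- disc_l: Large reference disc: plain aluminium cylinder, 66 mm diameter, 26 mm high, about 0.24 kg. Bottom of the stack, standing on the table. Origin at the centre of its underside, z up along its axis. Its home is case_l.
- disc_m: Medium reference disc: plain steel cylinder, 52 mm diameter, 22 mm high, about 0.36 kg. Lies on the large disc, within a few mm of its centre. Origin at the centre of its underside, z up. Its home is case_m.
- adapter: Ball adapter: white ceramic ring, 42 mm outer diameter, straight bore of 26 mm right through, 14 mm high, 35 g. Lies loose on the medium disc, top of the stack. Origin at the centre of its underside, z up. It belongs on the stand's plate, centred over the spark hole. The ball sits in its bore with the ball's centre 25 mm above the adapter's underside.
- disc_s: Small reference disc: plain steel cylinder, 38 mm diameter, 22 mm high, about 0.19 kg. At the start it lies alone on the spark stand, covering the spark hole (its centre up to 6 mm from the hole's). Origin at the centre of its underside, z up. Its home is case_s.
- ball: Steel bearing ball, 34 mm diameter, about 0.16 kg, free to roll. Origin at its centre (its axes mean nothing). Starts in the bore of a brown cork ring (60 mm outer diameter, 15 mm high, fixed), ball centre 27 mm above the table. Goes into the adapter's bore. The cork's top is 12 mm, the adapter's 11 mm below the centre of the seated ball: keep fingertips above that.
- case_l: Large open case: low round black plastic dish with a white foam floor, fixed to the table. Floor 4 mm above the table, inside diameter 80 mm at the floor and about 85 mm at the rim, rim 12 mm above the table, outside diameter 91 mm. Origin at the centre of its underside, z up. Home of the large disc, which then stands 18 mm proud of the rim.
- case_m: Medium open case: as case_l, but inside diameter 66 mm at the floor, outside 77 mm. Floor 4 mm, rim 12 mm above the table. Home of the medium disc, which then stands 14 mm proud of the rim.
- case_s: Small open case: as case_l, but inside diameter 52 mm at the floor, outside 63 mm. Floor 4 mm, rim 12 mm above the table. Home of the small disc, which then stands 14 mm proud of the rim. A loose white bottle, 110 mm high, stands among the cases.
- stand: Spark stand, fixed: grey box, 165 x 145 mm, with a flat steel plate on top, 55 mm above the table. The spark hole is a black 12 mm spot in the middle of a round 56 mm inset. Origin at table height, straight below the hole. Its x axis points to the sample clamp, which is swung aside and stays so: post, arm and rod, 65 to 100 mm from the hole on the +x side, up to 143 mm above the table.

How it is judged:
At the end, for the whole second after the job is handed in: Each disc lies flat on the floor of the case of its own size, centred within 8 mm; the adapter lies flat on the stand's plate, within 8 mm of the spark hole; the ball sits in the adapter's bore, within 5 mm of its axis; heights within 3 mm of fully seated, tilts under 0.08 rad, all at rest (horizontal distance between disc_s and case_s below 0.008 m and z of disc_s in the frame of case_s between 0.001 and 0.007 m and angle between each of disc_s, disc_m, disc_l, adapter's own z axis and vertical below 0.08 rad and linear speed of each of disc_s, disc_m, disc_l, adapter, ball below 0.02 m/s and horizontal distance between disc_m and case_m below 0.008 m and z of disc_m in the frame of case_m between 0.001 and 0.007 m and horizontal distance between disc_l and case_l below 0.008 m and z of disc_l in the frame of case_l between 0.001 and 0.007 m and horizontal distance between adapter and stand below 0.008 m and z of adapter in the frame of stand between 0.052 and 0.058 m and horizontal distance between ball and adapter below 0.005 m and z of ball in the frame of adapter between 0.02195 and 0.02795 m); the robot touches nothing.
It fails at once if a disc, the adapter or the ball falls or is slammed onto its place (arrives faster than 0.45 m/s, as from a drop of over 10 mm) ((horizontal distance between disc_s and case_s below 0.02 m and z of disc_s in the frame of case_s below 0.044 m and linear speed of disc_s above 0.45 m/s) or (horizontal distance between disc_m and case_m below 0.02 m and z of disc_m in the frame of case_m below 0.044 m and linear speed of disc_m above 0.45 m/s) or (horizontal distance between disc_l and case_l below 0.02 m and z of disc_l in the frame of case_l below 0.044 m and linear speed of disc_l above 0.45 m/s) or (horizontal distance between adapter and stand below 0.02 m and z of adapter in the frame of stand below 0.095 m and linear speed of adapter above 0.45 m/s) or (horizontal distance between ball and adapter below 0.02 m and z of ball in the frame of adapter below 0.065 m and linear speed of ball above 0.45 m/s)).
It fails at once if a reference disc is tipped over (angle between any of disc_s, disc_m, disc_l's own z axis and vertical above 0.8 rad).
It also fails if it takes over 125 s, if anything falls off the work surface, if the arm or the gripper's body presses on something with over 40 N, if the wrist force passes 120 N, or if a joint passes its speed limit or range.

## Working session

There is one attempt and no reset: what is moved stays moved. The work goes in short steps, each a Python script; the robot and the scene stay as the last script left them, time stands still between calls to the robot, and variables do not carry over. Pictures are saved under pics/ and viewed, and the job is handed in when it is done.

```bash
ls; mkdir -p pics
python3 - <<'E'
from bench import manip, ik, vision
import cv2
for n in("scene","top"):
    im=vision.read_camera(n); cv2.imwrite(f"pics/{n}0.png",im[:,:,::-1])
    p=vision.camera_params(n); print(n,p)
print(manip.current_clock(), manip.current_tcp_rot(), manip.current_gripper_width())
E
```

```text
pics
scene {'fx': 540.3800187813061, 'fy': 540.3800187813061, 'cx': 282.86825218169054, 'cy': 215.97242307655884, 'k1': -0.20020669020525836, 'extrinsics': array([[ 0.67860522,  0.73438371,  0.01324839, -0.36890837],
       [ 0.46112431, -0.41192236, -0.78592897, -0.19516125],
       [-0.57171612,  0.53944466, -0.61817484,  1.46913164],
       [ 0.        ,  0.        ,  0.        ,  1.        ]])}
top {'fx': 448.7159910613732, 'fy': 448.7159910613732, 'cx': 275.99985224509396, 'cy': 211.52178829938995, 'k1': -0.05760696476072392, 'extrinsics': array([[-0.01380681, -0.99973717, -0.01830223,  0.02690374],
       [-0.99812239,  0.01487228, -0.05941808,  0.54610923],
       [ 0.05967466,  0.01744749, -0.99806539,  0.85411922],
       [ 0.        ,  0.        ,  0.        ,  1.        ]])}
0.1 [[-6.59690438e-04 -9.58581684e-01  2.84816992e-01]
 [-1.75168631e-03  2.84817725e-01  9.58580093e-01]
 [-9.99998248e-01  1.33456095e-04 -1.86702595e-03]] 0.09521005573317183
```

View pics/scene0.png

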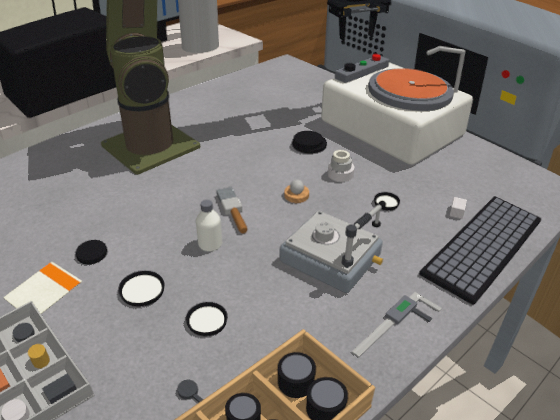

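View pics/top0.png

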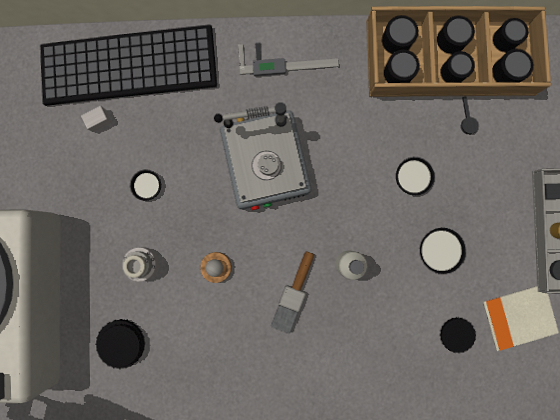

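The top view shows the stack at (138,265), the ball in its cork at (216,267), the stand with disc_s at (268,164) and case_s at (146,185). It also shows case_m at (414,176), case_l at (442,250) and the bottle at (355,265). Next I'll measure these.

```bash
cat > h.py <<'E'
import numpy as np, cv2
from bench import manip, ik, vision
P={n:vision.camera_params(n) for n in("scene","top")}
def ray(n,uv):
    p=P[n]; K=np.array([[p['fx'],0,p['cx']],[0,p['fy'],p['cy']],[0,0,1]])
    x=cv2.undistortPoints(np.asarray(uv,float).reshape(-1,1,2),K,np.array([p['k1'],0,0,0.]),).reshape(-1,2)
    E=p['extrinsics'];R=E[:3,:3];c=-R.T@E[:3,3]
    return c,np.c_[x,np.ones(len(x))]@R
def plane(n,uv,z):
    c,d=ray(n,uv); s=(z-c[2])/d[:,2]; return c+s[:,None]*d
def pix(n,pt):
    p=P[n]; E=p['extrinsics']; K=np.array([[p['fx'],0,p['cx']],[0,p['fy'],p['cy']],[0,0,1]])
    return cv2.projectPoints(np.asarray(pt,float).reshape(-1,1,3),cv2.Rodrigues(E[:3,:3])[0],E[:3,3],K,np.array([p['k1'],0,0,0.]))[0].reshape(-1,2)
def circ(xy):
    A=np.c_[2*xy[:,:2],np.ones(len(xy))]; s=np.linalg.lstsq(A,(xy[:,:2]**2).sum(1),rcond=None)[0]
    r=np.sqrt(s[2]+s[0]**2+s[1]**2); e=np.abs(np.hypot(*(xy[:,:2]-s[:2]).T)-r)
    return s[:2],r,e
def blob(n,mask,uv,z):
    """contour component nearest uv -> circle fit on plane z"""
    cs,_=cv2.findContours(mask.astype(np.uint8),cv2.RETR_EXTERNAL,cv2.CHAIN_APPROX_NONE)
    cs=[c for c in cs if len(c)>12]
    c=min(cs,key=lambda c:np.hypot(*(c.reshape(-1,2).mean(0)-uv)))
    w=plane(n,c.reshape(-1,2),z); return circ(w)+(cv2.contourArea(c),)
def crop(n,im,u,v,h,name,s=6):
    c=im[max(0,v-h):v+h,max(0,u-h):u+h,::-1]; cv2.imwrite(f"pics/{name}.png",cv2.resize(c,None,fx=s,fy=s,interpolation=cv2.INTER_NEAREST))
E
python3 - <<'E'
from h import *
im={n:cv2.imread(f"pics/{n}0.png")[:,:,::-1] for n in("scene","top")}
for n,uvs in {"top":dict(s=(146,185),m=(414,176),l=(442,250)),"scene":dict(s=(386,202),m=(207,319),l=(142,289))}.items():
    mk=(im[n].min(2)>190)
    for k,uv in uvs.items():
        c,r,e,a=blob(n,mk,uv,0.004); print(n,k,c.round(4),'d',round(2*r,4),'err',e.max().round(4))
# overview crops
a=[im['top'][v-40:v+40,u-40:u+40] for u,v in((138,265),(268,164),(216,267))]+[im['scene'][v-40:v+40,u-40:u+40] for u,v in((341,165),(323,233),(297,190))]
a=[cv2.resize(x,(260,260),interpolation=cv2.INTER_CUBIC)[:,:,::-1] for x in a]
cv2.imwrite("pics/crops0.png",np.vstack([np.hstack(a[:3]),np.hstack(a[3:])]))
E
```

```text
Traceback (most recent call last):
  File "h.py", line 22, in blob
    c=min(cs,key=lambda c:np.hypot(*(c.reshape(-1,2).mean(0)-uv)))
ValueError: min() iterable argument is empty
```

```bash
cat > m0.py <<'E'
from h import *
im={n:cv2.imread(f"pics/{n}0.png")[:,:,::-1] for n in("scene","top")}
print(im['top'][250,442],im['top'][250,425],im['scene'][289,142],im['top'][265,138],im['top'][300,400])
for n,uvs in {"top":dict(s=(146,185),m=(414,176),l=(442,250)),"scene":dict(s=(386,202),m=(207,319),l=(142,289))}.items():
    for k,uv in uvs.items():
        t=(int(im[n][uv[1],uv[0]].min())+30)//2; mk=(im[n].min(2)>t)
        # flood the floor blob at the seed
        _,lab=cv2.connectedComponents(mk.astype(np.uint8),connectivity=4); mk=lab==lab[uv[1],uv[0]]
        c,r,e,a=blob(n,mk,uv,0.004); print(n,k,t,c.round(4),'d',round(2*r,4),'err',e.max().round(4))
a=[im['top'][v-40:v+40,u-40:u+40] for u,v in((138,265),(268,164),(216,267))]+[im['scene'][v-40:v+40,u-40:u+40] for u,v in((341,165),(323,233),(297,190))]
a=[cv2.resize(x,(260,260),interpolation=cv2.INTER_CUBIC)[:,:,::-1] for x in a]
cv2.imwrite("pics/crops0.png",np.vstack([np.hstack(a[:3]),np.hstack(a[3:])]))
E
python3 m0.py
```

```text
[191 188 174] [192 189 175] [237 237 230] [143 140 133] [115 112 110]
top s 104 [0.604  0.2779] d 0.0484 err 0.0012
top m 102 [ 0.6134 -0.2543] d 0.0623 err 0.0014
top l 102 [ 0.4662 -0.3037] d 0.0767 err 0.0012
scene s 123 [0.6033 0.2813] d 0.0411 err 0.0134
scene m 128 [ 0.612  -0.2544] d 0.0613 err 0.0022
scene l 130 [ 0.4647 -0.304 ] d 0.0746 err 0.0028
```

View pics/crops0.png

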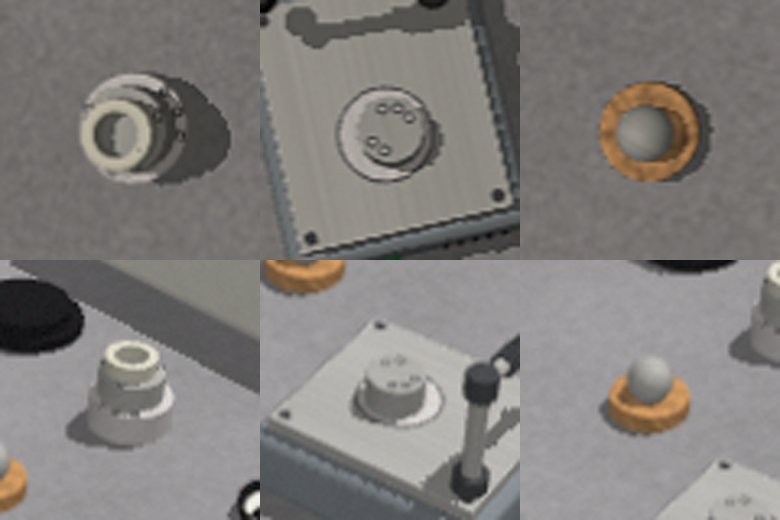

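The cases agree across both cameras; the scene view of case_s is partly hidden by the clamp rod. Now a closer look at the adapter, disc_s with the inset, and the ball.

```bash
cat > m1.py <<'E'
from h import *
im=cv2.imread("pics/top0.png")
a=[cv2.resize(im[v-19:v+19,u-19:u+19],None,fx=10,fy=10,interpolation=cv2.INTER_CUBIC) for u,v in((138,265),(268,164))]
cv2.imwrite("pics/z0.png",np.hstack(a))
rgb=im[:,:,::-1].astype(int)
# cork: orange
mk=(rgb[:,:,0]-rgb[:,:,2]>40)&(np.hypot(*(np.indices(mk.shape[:2]) if 0 else np.indices(rgb.shape[:2])-np.array([267,216])[:,None,None]))<25)
c,r,e,_=blob('top',mk,(216,267),0.015); print('cork',c,2*r,e.max())
sc=cv2.imread("pics/scene0.png")[:,:,::-1].astype(int)
mk=(sc[:,:,0]-sc[:,:,2]>40)&(np.hypot(*(np.indices(sc.shape[:2])-np.array([192,297])[:,None,None]))<20)
# adapter yellowish-white
for y in range(252,284,2): print(y,[f"{int(rgb[y,x].sum()//3)}/{rgb[y,x,0]-rgb[y,x,2]}" for x in range(118,158,2)])
E
python3 m1.py
```

```text
cork [0.4405151  0.13845659] 0.05762202960464282 0.0013293432892082582
252 ['110/5', '112/5', '111/5', '113/6', '116/6', '163/13', '153/12', '145/11', '143/10', '139/11', '139/10', '85/7', '50/4', '121/10', '165/12', '109/6', '102/6', '64/5', '65/4', '65/3']
254 ['110/6', '111/5', '107/5', '109/5', '173/13', '147/11', '145/11', '134/11', '133/9', '129/9', '139/10', '145/10', '149/10', '74/6', '51/4', '50/3', '92/7', '110/8', '64/5', '64/5']
256 ['112/5', '112/6', '108/4', '133/7', '137/9', '140/13', '160/21', '177/25', '174/25', '165/23', '98/15', '67/7', '122/9', '143/10', '75/6', '53/3', '99/7', '98/8', '66/6', '66/4']
258 ['113/5', '115/5', '114/5', '115/5', '138/16', '178/24', '173/24', '161/23', '164/23', '171/24', '174/24', '150/21', '66/11', '81/6', '77/5', '53/4', '71/5', '74/5', '57/4', '66/5']
260 ['112/6', '112/6', '120/8', '141/14', '177/24', '165/23', '90/13', '71/6', '71/5', '103/8', '164/22', '171/23', '143/20', '67/9', '90/6', '59/3', '55/5', '54/2', '88/6', '66/6']
262 ['116/4', '110/5', '124/7', '173/24', '170/23', '82/13', '77/6', '80/6', '127/8', '144/11', '138/10
[... 1224 characters left out ...]
5', '114/5', '147/15', '154/20', '166/24', '166/23', '148/21', '110/16', '59/5', '75/5', '73/6', '97/7', '101/9', '82/7', '68/4', '66/3', '66/3']
278 ['108/5', '112/6', '110/6', '111/6', '111/5', '117/6', '144/10', '109/6', '139/9', '141/11', '132/10', '124/8', '137/11', '136/11', '110/9', '75/5', '66/3', '69/3', '67/4', '63/3']
280 ['111/4', '114/6', '109/6', '110/6', '110/5', '109/5', '113/6', '126/8', '149/11', '155/12', '163/14', '156/12', '158/12', '123/9', '58/3', '65/2', '63/4', '64/3', '84/5', '113/4']
282 ['104/4', '111/6', '109/4', '109/5', '108/6', '104/5', '112/6', '114/6', '115/6', '109/5', '109/5', '107/5', '111/4', '110/5', '117/5', '109/5', '111/5', '115/5', '114/6', '112/5']
```

```bash
test -f pics/z0.png && echo ok
```

```text
ok
```

View pics/z0.png

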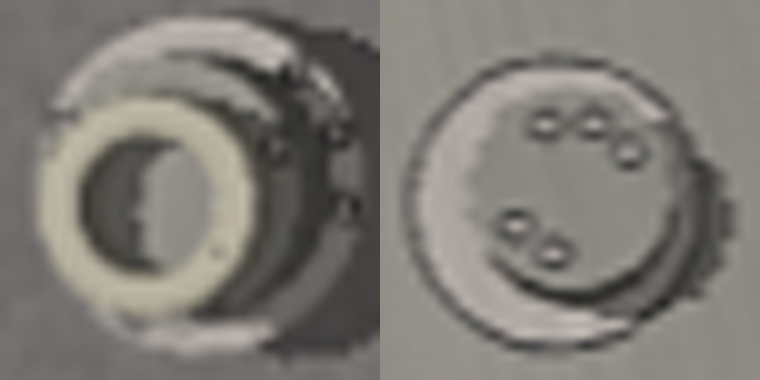

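Zoomed, the adapter top is centred near (133.5,266). Disc_s's top sits right of and above the inset centre, and the inset is centred near (266.5,165). I'll measure these in both views.

```bash
cat > m2.py <<'E'
from h import *
im={n:cv2.imread(f"pics/{n}0.png")[:,:,::-1].astype(int) for n in("scene","top")}
def near(n,uv,r): return np.hypot(*(np.indices(im[n].shape[:2])-np.array(uv[::-1])[:,None,None]))<r
for n,uv,r in(("top",(133.5,266),16),("scene",(341.5,157),14)):
    d=im[n][:,:,0]-im[n][:,:,2]; b=im[n].mean(2); print(n,d[157,330:352] if n=="scene" else '')
    mk=(d>=14)&(b>100)&near(n,uv,r)
    c,rr,e,_=blob(n,mk,uv,0.062); print(n,'adapter',c,2*rr,e.max())
d=im['scene'][:,:,0]-im['scene'][:,:,2]
print('discs top',plane('top',[(267.8,163.3)],.077),'scene',plane('scene',[(324.8,227.5)],.077))
print('inset',plane('top',[(266.4,164.9)],.055), 'bottle~',plane('top',[(355,265)],.1))
print('stand edge',plane('top',[(222,125),(240,207)],.05))
print('ball top view rays', plane('top',[(214.5,267)],.027))
# ball in scene
sc=im['scene']; c=sc[170:205,280:315].astype(np.uint8)[:,:,::-1]
b2=cv2.resize(c,None,fx=10,fy=10,interpolation=cv2.INTER_CUBIC)
c=sc[212:252,303:343].astype(np.uint8)[:,:,::-1]
b3=cv2.resize(c,(350,350),interpolation=cv2.INTER_CUBIC)
cv2.imwrite("pics/z1.png",np.hstack([b2,b3]))
ball=np.array([.4405,.1385,.027]); print('ball pred px',pix('scene',ball),pix('top',ball))
E
python3 m2.py
```

```text
top 
top adapter [0.44684154 0.28357425] 0.0399293239980862 0.0012478104064217316
scene [ 0  3  4 10 13 11 17 20 21 23 20 18 18 18 20 19 21 20 16 11  3 -1]
scene adapter [0.45239084 0.278035  ] 0.044131617397285036 0.007255027845158676
discs top [[0.63088558 0.03170442 0.077     ]] scene [[0.6319679  0.03091647 0.077     ]]
inset [[0.63162572 0.03511541 0.055     ]] bottle~ [[ 0.44617167 -0.11860396  0.1       ]]
stand edge [[0.7103708  0.11865097 0.05      ]
 [0.5539082  0.08568176 0.05      ]]
ball top view rays [[0.44135214 0.13789325 0.027     ]]
ball pred px [[296.45430533 186.20346568]] [[214.18745103 267.45093573]]
```

```bash
sleep 3; ls pics
```

```text
crops0.png
scene0.png
top0.png
z0.png
z1.png
```

View pics/z1.png

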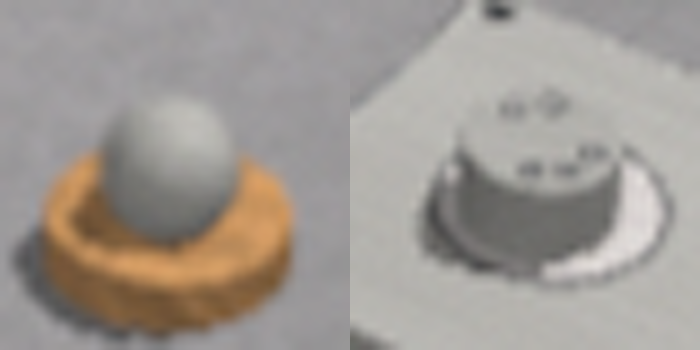

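The two views agree: ball predicted at (296.5,186.2) and seen at about (296.6,186.3), disc_s to about 1 mm. The scene adapter fit was spoiled by the mask taking in the side wall (max error 7 mm), so I'll use the top view for the adapter. Now I'll start with disc_s.

```bash
cat > act.py <<'E'
from h import *
CL=0.24
def rot(a):
    z=np.array([np.cos(a),np.sin(a),0]);x=np.array([0,0,-1.]);return np.c_[x,np.cross(z,x),z]
def hover(xy,a,z=CL):
    best=None
    for b in(a,a+np.pi):
        q=ik(np.array([*xy,z]),rot(b))
        if q is not None and (best is None or abs(q[5])<abs(best[0][5])): best=(q,b)
    manip.reach(np.array([*xy,z]),rot(best[1])); return best[1]
def pick(xy,a,ztip,w,squeeze,open_=0.09):
    manip.grip(open_,squeeze); hover(xy,a)
    manip.movel(np.array([*xy,ztip+.04]),max_speed=.25)
    hit=manip.movel(np.array([*xy,ztip]),max_speed=.06,max_force=6)
    if hit: print("HIT on descent",manip.current_tcp_pos(),manip.current_force()); return False
    manip.grip(w-.012,squeeze); g=manip.current_gripper_width()
    print('width',round(g,4),'expected',w,'t',manip.current_clock())
    if abs(g-w)>.004: return False
    manip.movel(np.array([*xy,ztip+.03]),max_speed=.06)
    manip.movel(np.array([*xy,CL]),max_speed=.25); 
    print('lifted width',round(manip.current_gripper_width(),4),'F',manip.current_force().round(2)); return True
def place(xy,a,ztip,open_w,fz=2.5,over=.002):
    hover(xy,a)
    manip.movel(np.array([*xy,ztip+.025]),max_speed=.2); manip.dwell(.2)
    hit=manip.movel(np.array([*xy,ztip-over]),max_speed=.025,max_force=fz)
    print('contact',hit,'tip z err',(manip.current_tcp_pos()-[*xy,ztip]).round(4),'F',manip.current_force().round(2))
def release(open_w,xy=None):
    p=manip.current_tcp_pos()
    manip.grip(open_w); manip.dwell(.2); manip.movel(p+[0,0,.05],max_speed=.08)
    manip.movel(np.array([p[0],p[1],CL]),max_speed=.25); print('t',manip.current_clock())
def shot(tag):
    for n in("scene","top"): cv2.imwrite(f"pics/{n}_{tag}.png",vision.read_camera(n)[:,:,::-1])
SA=.208+np.pi/2
CS=(.604,.278);CM=(.6134,-.2543);CLG=(.4658,-.3038)
E
python3 - <<'E'
from act import *
ok=pick((.6314,.0314),SA,.0655,.038,20,.075)
print(ok); 
if ok: shot("s1")
E
```

```text
width 0.0363 expected 0.038 t 5.5417
lifted width 0.0362 F [ 0.36 -0.14 -1.83]
True
```

```bash
python3 -c "
import cv2,numpy as np
a=cv2.imread('pics/scene_s1.png');b=cv2.imread('pics/top_s1.png')
cv2.imwrite('pics/v_s1.png',np.hstack([cv2.resize(a[60:300,200:440],(400,400)),cv2.resize(b[60:300,130:370],(400,400))]))"
```

```text
(no output)
```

View pics/v_s1.png

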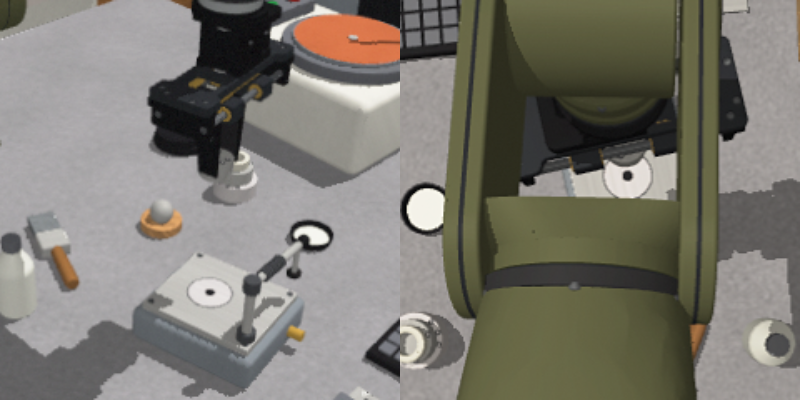

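Disc_s is held (weight reading 1.83 N) and the bare spark hole now shows in both views. I'll measure the hole and place the disc in case_s.

Run:
```python
from act import *
for n,(u0,v0) in(("scene",(326,235)),("top",(266,166))):
    im=cv2.imread(f"pics/{n}_s1.png").astype(int); m=im.max(2)<70
    _,lab,st,ce=cv2.connectedComponentsWithStats(m.astype(np.uint8))
    d=[(np.hypot(*(c-[u0,v0])),i) for i,c in enumerate(ce) if 4<st[i][4]<120]; i=min(d)[1]
    print(n,'hole px',ce[i],st[i],plane(n,[ce[i]],.055))
place(CS,np.pi/2,.004+.0105,.06)
```

```text
scene hole px [325.33333333 234.88888889] [324 234   4   3   9] [[0.63138619 0.03505381 0.055     ]]
top hole px [266. 165.] [264 163   5   5  21] [[0.63145    0.03586517 0.055     ]]
contact True tip z err [-0.0003 -0.0001  0.0001] F [-0.53  0.18  5.2 ]
```

Run:
```python
from act import *
release(.055)
hover((.446,.2836),0.0,.3) if False else None
manip.grip(.09); 
hover((.50,.10),np.pi/2,.30)
shot("s2")
import subprocess
a=cv2.imread('pics/scene_s2.png');b=cv2.imread('pics/top_s2.png')
cv2.imwrite('pics/v_s2.png',np.hstack([cv2.resize(a[140:240,320:420],(400,400)),cv2.resize(b[140:300,80:240],(400,400))]))
```

```text
t 13.875
```

View pics/v_s2.png

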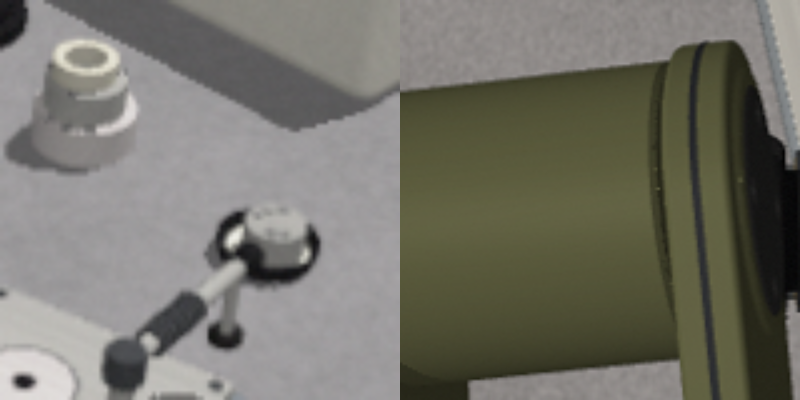

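Disc_s lies flat in case_s (scene crop). Next is the adapter.

Run:
```python
from act import *
ok=pick((.4468,.2836),0.0,.0515,.042,12,.075)
print(ok)
if ok:
    place((.6314,.0354),SA,.0585,.06,fz=2.0)
```

```text
width 0.041 expected 0.042 t 20.0667
lifted width 0.0409 F [ 0.88 -0.37 -0.74]
True
contact True tip z err [-0.0003 -0.      0.    ] F [-0.01  0.26  3.67]
```

Run:
```python
from act import *
release(.06); manip.grip(.09)
manip.movej(np.array([1.199,.124,1.65,0,1.367,-.083]))
shot("a2"); print(manip.current_clock())
a=cv2.imread('pics/scene_a2.png');b=cv2.imread('pics/top_a2.png')
R=lambda x:cv2.resize(x,(380,300) if 0 else (390,290),interpolation=cv2.INTER_CUBIC)
cv2.imwrite('pics/v_a2.png',np.vstack([np.hstack([R(b[237:293,98:174]),R(b[135:191,230:306])]),np.hstack([R(b[157:213,108:184]),R(a[130:270,280:470])])]))
```

```text
t 26.975
30.4083
```

View pics/v_a2.png

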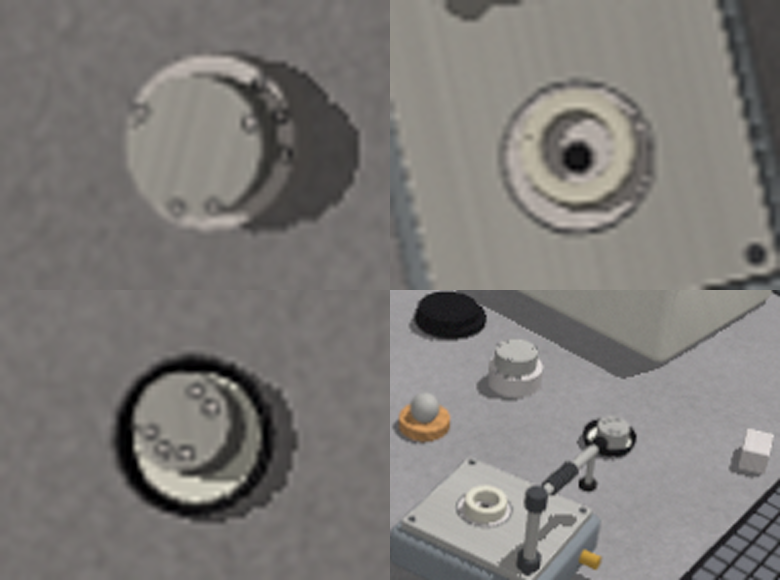

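The crops show disc_m's top centred near (135.4,263.7) and the adapter around the hole. Disc_s's top is near (143.4,182.5), apparently off-centre in its dish to the upper left, so I'll quantify that.

Run:
```python
from act import *
im=cv2.imread("pics/top_a2.png")[:,:,::-1].astype(int)
d=im[:,:,0]-im[:,:,2];b=im.mean(2)
near=np.hypot(*(np.indices(b.shape)-np.array([163,267])[:,None,None]))<15
mk=(d>=17)&(b>100)&near
c,r,e,_=blob('top',mk,(267,163),.069); print('adapter',c,2*r,e.max())
print('disc_s',plane('top',[(143.4,182.5)],.026),'vs',CS)
print('disc_m',plane('top',[(135.4,263.7)],.048))
g=cv2.resize(im[165:205,125:165].astype(np.uint8)[:,:,::-1],None,fx=10,fy=10,interpolation=cv2.INTER_CUBIC)
# expected circles for disc_s centred in case (top) 
h=cv2.resize(cv2.imread("pics/scene_a2.png")[188:218,370:400],(400,400),interpolation=cv2.INTER_CUBIC)
cv2.imwrite("pics/v_s3.png",np.hstack([g,h]))
```

```text
adapter [0.63319091 0.03554096] 0.03925724319906097 0.0010521231029552956
disc_s [[0.60632986 0.27635403 0.026     ]] vs (0.604, 0.278)
disc_m [[0.45023973 0.28419622 0.048     ]]
```

```bash
sleep 2
```

```text
(no output)
```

View pics/v_s3.png

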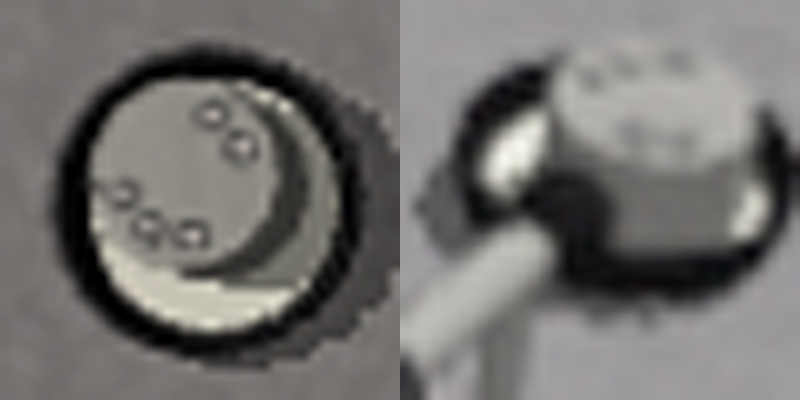

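Disc_s is about 3–4 mm off centre in x, inside the 8 mm limit. The adapter is about 2 mm off in x. Both placings landed about 2 mm beyond the commanded x, so I'll shift later x commands by about −1.5 mm. Now disc_m.

Run:
```python
from act import *
ok=pick((.449,.2842),0.0,.0365,.052,30,.085)
print(ok)
if ok:
    place((.612,-.2543),np.pi/2,.0145,.07)
    print(manip.current_clock())
```

```text
width 0.0498 expected 0.052 t 34.65
lifted width 0.0498 F [-1.08  0.4  -3.96]
True
contact True tip z err [-0.0003  0.0001  0.0001] F [ 0.11 -0.58  4.56]
40.425
```

Run:
```python
from act import *
release(.075); manip.grip(.095); shot("m2")
a=cv2.imread('pics/scene_m2.png');b=cv2.imread('pics/top_m2.png')
R=lambda x:cv2.resize(x,(400,400),interpolation=cv2.INTER_CUBIC)
cv2.imwrite('pics/v_m2.png',np.hstack([R(b[245:285,118:158]),R(a[280:350,170:240])]))
```

```text
t 42.9333
```

View pics/v_m2.png

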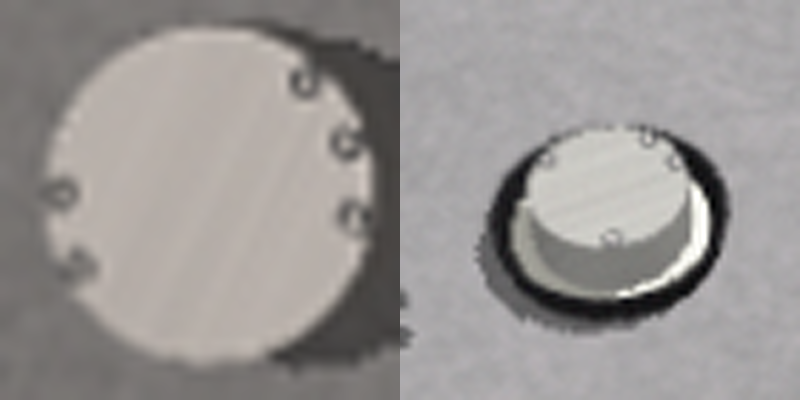

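Disc_m sits flat in case_m, and disc_l's top is centred at about (138.6,263.9).

Run:
```python
from act import *
c=plane('top',[(138.6,263.9)],.026)[0]; print(c)
assert abs(c[0]-.449)<.01 and abs(c[1]-.284)<.01
ok=pick((c[0]-.001,c[1]),0.0,.0108,.066,30,.095)
print(ok)
if ok:
    place((.4642,-.3038),0.0,.0148,.09)
    print(manip.current_clock())
```

```text
[0.44863912 0.28528161 0.026     ]
width 0.0641 expected 0.066 t 48.2083
lifted width 0.0643 F [-0.64  0.03 -2.15]
True
contact True tip z err [-0.0002  0.0002  0.0002] F [0.19 0.01 4.71]
54.1833
```

Run:
```python
from act import *
release(.09); shot("l2")
ok=pick((.4395,.1385),0.0,.0187,.034,15,.06)
print(ok)
if ok:
    hover((.6317,.0354),SA); shot("b1")
a=cv2.imread('pics/scene_l2.png');b=cv2.imread('pics/scene_b1.png')
R=lambda x:cv2.resize(x,(400,400),interpolation=cv2.INTER_CUBIC)
cv2.imwrite('pics/v_b1.png',np.hstack([R(a[240:340,80:180]),R(b[100:260,240:400])]))
```

```text
t 56.6917
width 0.0331 expected 0.034 t 61.4
lifted width 0.0332 F [-0.61  0.81 -1.98]
True
```

View pics/v_b1.png

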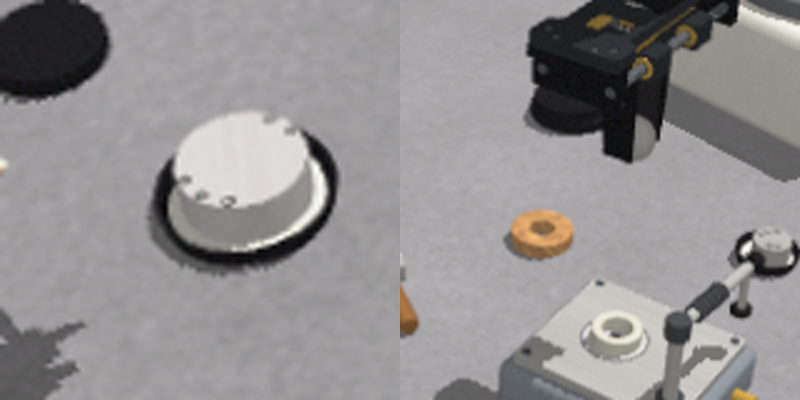

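Disc_l is flat in its case and the ball is held in the fingers. Now I'll seat the ball.

Run:
```python
from act import *
xy=(.6317,.0354); place(xy,SA,.0717,.05,fz=1.5,over=.0015)
print(manip.current_tcp_pos()); shot("b2")
a=cv2.imread('pics/scene_b2.png')
cv2.imwrite('pics/v_b2.png',cv2.resize(a[180:270,270:380],(660,540),interpolation=cv2.INTER_CUBIC))
```

```text
contact True tip z err [-0.0007 -0.      0.0001] F [-0.47 -0.07  2.17]
[0.63098045 0.0353857  0.07175267]
```

View pics/v_b2.png

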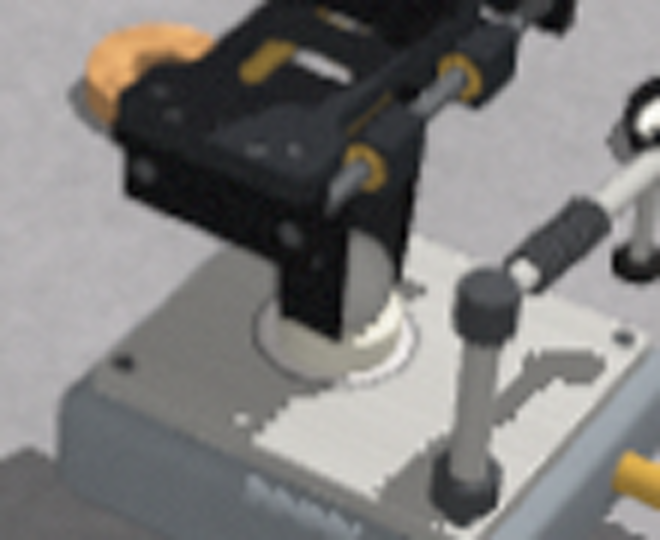

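The ball sits in the adapter at the expected height. I'll release it, park the arm and check everything.

Run:
```python
from act import *
release(.06)
manip.movej(np.array([1.199,.124,1.65,0,1.367,-.083])); shot("f"); print(manip.current_clock())
a=cv2.imread('pics/scene_f.png');b=cv2.imread('pics/top_f.png')
R=lambda x:cv2.resize(x,(260,260),interpolation=cv2.INTER_CUBIC)
B=lambda u,v:R(b[v-26:v+26,u-26:u+26]); S=lambda u,v:R(a[v-26:v+26,u-26:u+26])
cv2.imwrite('pics/v_f.png',np.vstack([np.hstack([B(146,185),B(414,176),B(442,250)]),np.hstack([B(268,164),S(325,228),S(386,200)])]))
```

```text
t 68.7333
71.4417
```

View pics/v_f.png

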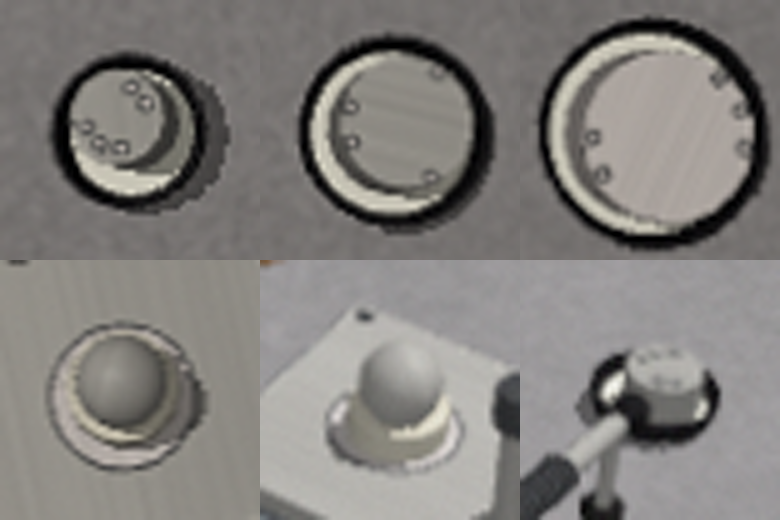

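Run:
```python
from h import *
im=cv2.imread("pics/top_f.png").astype(int)
for k,uv,z,c in(("s",(142.2,182.2),.026,(.604,.278)),("m",(416.2,174.5),.026,(.6134,-.2543)),("l",(445.5,251.1),.030,(.4662,-.3037)),("ball",(265.9,161.5),.08,(.6314,.0354))):
    p=plane('top',[uv],z)[0,:2]; d=p-c; print(k,p.round(4),(d*1000).round(1),round(np.hypot(*d)*1000,1))
# scene-view: rim/floor-edge predictions of the disc base vs. case
```

```text
s [0.607  0.2787] [3.  0.7] 3.1
m [ 0.6134 -0.2526] [-0.   1.7] 1.7
l [ 0.4654 -0.3028] [-0.8  0.9] 1.2
ball [0.6337 0.035 ] [ 2.3 -0.4] 2.4
```

Run:
```python
from bench import manip
manip.sign_off(); print(manip.current_clock())
```

```text
the job is handed in; nothing more can be done
the job is handed in; nothing more can be done
```

I laid all three discs in their own cases, put the adapter over the spark hole and rested the ball in its bore. I parked the arm clear and handed the job in at about 71 s on the robot's clock. Sign-off reports no verdict, so these are my own last checks.

| Part | Offset in last top view | Limit |
|---|---|---|
| disc_s from centre of its case | 3.1 mm | 8 mm |
| disc_m from centre of its case | 1.7 mm | 8 mm |
| disc_l from centre of its case | 1.2 mm | 8 mm |
| adapter from spark hole (before the ball went in) | 1.8 mm | 8 mm |
| ball from adapter axis | about 0.7 mm | 5 mm |

- **Seating:** every part touched down within 0.2 mm of its expected height. All looked flat and still in the pictures.
- **Disagreements:** the scene-camera fit of the adapter was unusable because the mask took in its side wall. The scene view of case_s was partly hidden by the clamp rod. For those two I relied on the top view.
- **Offset in x:** the first two parts (disc_s and the adapter) appeared 2–3 mm beyond the commanded x, so I shifted the later discs by about 1.5 mm. I left disc_s where it was, since it is well within tolerance.

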